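Tighten the vacuum cover in cross order

ROBOT

A 6-joint arm with a two-finger parallel gripper is mounted at the origin on the work surface. World frame = base frame: x ahead of the robot, y to its left, z up, the work surface at z = 0. Lengths are in mm, angles in rad, forces in N, time in s.
With the tool pointing down it reaches from about 325 to 750 mm from the base axis. Payload 7.6 kg.
Tool frame: the origin (TCP) lies on the centre line of the jaws, within the pads' length; the fingertips stand 17 mm ahead of it and the grasp point (between the pads) lies 2 mm behind it; z points along the fingers, y is the direction in which the jaws open and shut (so a half turn about z gives the same grasp; the last joint's range is limited). The gripper opens to 85 mm and grips with 20 to 120 N. Pads are 22 mm wide; open, the fingers measure 114 mm over their backs; the gripper's body (76 mm by 85 mm) begins 54 mm behind the grasp point. The pads swing forward as they close: fully open they stand 13 mm farther back than shut.
Start: joints at [1.236, 0.052, 1.401, -0, 1.689, -0.07], TCP at [137.383, 506.725, 248.323] pointing down, gripper open.
Joint ranges: [-2.9, 2.9], [-0.91, 2.17], [0.12, 2.37], [-1.06, 4.2], [0.26, 2.73], [-2.93, 2.93]. Speed limits (rad/s): [2.57, 2.57, 3.01, 3.14, 3.14, 3.14].

INTERFACE

Orientations are given as a rotation vector (axis times angle).
In Python, from station import * gives the robot as it stands. Calls block until the motion is done:
- move_to(position, orientation): joint-space move of the TCP to a pose.
- movel(position, frame=None, feed=150): straight line of the TCP; frame=None keeps the orientation; feed is the mean speed in mm/s.
- goto_joints(angles): joint-space move.
- move_gripper(opening): finger opening in mm; the grip force is fixed at half the most; returns when the fingers have stopped.
- wait(seconds).
- solve_ik(position, orientation): joint angles nearest the present ones, or None.
- snapshot(name): name is "scene" or "top" or "wrist"; returns (picture, depth): 384x512x3 uint8, red, green, blue; 384x512 float32, mm along the optical axis (not along the pixel's ray), 0 where there is no reading.
- calibration(name): a dict with "intrinsics" (3x3 intrinsics, pixels), "position" and "attitude" of the camera in the world; the wrist camera has in their place "tool_from_camera" (4x4, takes a point from camera to tool coordinates, whose origin is the TCP and whose axes are the flange's). Camera axes: x right, y up, looking along -z (the intrinsics and any distortion apply to the point x, -y, -z); pixel columns grow to the right and rows downward; lengths in mm; the calibration is good to about 2 mm. A picture is of the moment at which its call begins: read the wrist's pose just before it. calibration takes no time and is no camera call.
A pose or a line that the arm cannot do raises Unreachable and nothing moves.
- job_done(): hands the job in, once; it reports no verdict.
Trained networks look in the newest picture that a camera, given by its name, has taken for a name from the list of things; names that differ only in an ending like _2 or _b are one class to them, and where a whole thing is asked for, a point or a joint stands for the part that bears it (a point fixed in the world has none). Each returns a list of dicts, best first, with "conf" (0 to 1); they miss things now and then, are a little off and sometimes report something else, mostly with a low value. They report only what shows in the picture. A call takes as long as a camera call. They do not tell look-alikes from the thing itself.
- look_for(camera, label): "box" ([left, top, width, height] in pixels, round what is visible of it).
- cut_out(camera, label): "pixels" (384x512 bool, what is visible of it) and "box" ([left, top, width, height] in pixels, round what is visible of it).
Readings, each from a call of its own:
- current_time(): time.
- current_q(): joint angles.
- current_dq(): joint speeds.
- current_effort(): joint torques, N m.
- current_tool_pos(): TCP position.
- current_eef_rot(): TCP orientation.
- current_wrist_force(): force on the tool from outside, world axes, zero at the start.
- current_ft_torque(): the same for the moment, N m.
- current_width(): finger opening in mm.
Only numpy, scipy, OpenCV 4.12 (cv2) and the standard library are available. Lean on these libraries where they do the work, as an engineer would, in place of code of your own. Each camera call takes 0.05 s, during which the arm holds its last target. There are 200 camera calls.

TASK

Take the T-handled socket key from its stand and use it to tighten the four square-headed bolts of the round cover clockwise in two passes, each in cross order (one bolt, then the one opposite, then the other two): on the first pass give each bolt an eighth of a turn, on the second turn each until it lands on its washer and stops firmly, but do not force it on. Touch the bolts with the key only, do not press hard on the cover, which lies on a soft seal, and leave the other things alone. Then stand the key back upright on the pin of its stand and let go.

Things in the scene. Friction and masses are not known exactly. Their poses are not given: they have to be found in the camera images.
- deck: vacuum module, fixed to the table: black base 190 x 190 x 30 mm, on it a round aluminium body 152 mm across. Origin: centre of the underside, z up.
- cover (a joint): how far (m) the round aluminium cover is pressed down into its soft seal, 0 at rest; it gives about 1 mm per 10 N and springs back. The cover is 148 mm across and 8 mm thick, concentric with the module; its top is 58 mm above the table. A brass stub, 32 mm across and 12 mm high, stands in its middle.
- key: T-handled socket key, steel, 84 mm tall, 0.25 kg, loose. Origin: centre of the socket's open foot, z up. Socket: 32 mm square outside, 22.4 mm square inside, 32 mm deep, sides along x and y; on a bolt it has 0.13 rad of play either way. Handle: flat rubber crossbar along x, 74 mm long, 14 mm wide in y, from z = 50 to 84 mm. It starts upright, its foot flat on the stand, over the stand's pin.
- stand: parking stand of the key, fixed: aluminium plate 75 x 75 x 10 mm with a round steel pin 17 mm across in its middle, 22 mm high above the plate and tapered at the top. Origin: centre of the underside, on the pin's axis.
- jar: bystander: amber jar, 52 mm across, 75 mm tall, loose; origin in its underside
- reel: bystander: white component reel lying flat, 124 mm across, 14 mm thick, loose; origin in its underside
- feeder: bystander: aluminium feeder rail 150 x 45 x 34 mm, loose; origin in its underside
- head0 (a point): centre of the top face of bolt 0's square head, on the bolt's axis; x and y lie along the flats and turn with the bolt. Head: 20 mm square, 26 mm high above the cover, the top 5 mm bevelled to 13 mm square. The four bolts stand on a circle of 48 mm radius round the cover's centre, numbered in order round it, so 0 is opposite 2 and 1 opposite 3.
- bolt0 (a joint): turn of bolt 0 in its nut in rad, growing as it is tightened (clockwise from above), 0 to 0.15 at the start. It runs with a drag of about 0.05 N m and stays where it is left. Somewhere between 1.1 and 1.6, different for each bolt and not to be seen beforehand, it lands on its washer and turns no further in its nut: tight.
- nut0 (a joint): twist in rad of the rubber-bushed nut under bolt 0, 0 when unloaded; bolt, head and all twist with it clockwise by 1 rad per 1 N m and spring back when let go: about 0.05 while the bolt runs. Landed and firm is about 0.23 to 0.4 N m of turning torque; above 0.45 N m the bush is strained.
- head1 (a point): centre of the top face of bolt 1's square head, on the bolt's axis; x and y lie along the flats and turn with the bolt. Head: 20 mm square, 26 mm high above the cover, the top 5 mm bevelled to 13 mm square. The four bolts stand on a circle of 48 mm radius round the cover's centre, numbered in order round it, so 0 is opposite 2 and 1 opposite 3.
- bolt1 (a joint): turn of bolt 1 in its nut in rad, growing as it is tightened (clockwise from above), 0 to 0.15 at the start. It runs with a drag of about 0.05 N m and stays where it is left. Somewhere between 1.1 and 1.6, different for each bolt and not to be seen beforehand, it lands on its washer and turns no further in its nut: tight.
- nut1 (a joint): twist in rad of the rubber-bushed nut under bolt 1, 0 when unloaded; bolt, head and all twist with it clockwise by 1 rad per 1 N m and spring back when let go: about 0.05 while the bolt runs. Landed and firm is about 0.23 to 0.4 N m of turning torque; above 0.45 N m the bush is strained.
- head2 (a point): centre of the top face of bolt 2's square head, on the bolt's axis; x and y lie along the flats and turn with the bolt. Head: 20 mm square, 26 mm high above the cover, the top 5 mm bevelled to 13 mm square. The four bolts stand on a circle of 48 mm radius round the cover's centre, numbered in order round it, so 0 is opposite 2 and 1 opposite 3.
- bolt2 (a joint): turn of bolt 2 in its nut in rad, growing as it is tightened (clockwise from above), 0 to 0.15 at the start. It runs with a drag of about 0.05 N m and stays where it is left. Somewhere between 1.1 and 1.6, different for each bolt and not to be seen beforehand, it lands on its washer and turns no further in its nut: tight.
- nut2 (a joint): twist in rad of the rubber-bushed nut under bolt 2, 0 when unloaded; bolt, head and all twist with it clockwise by 1 rad per 1 N m and spring back when let go: about 0.05 while the bolt runs. Landed and firm is about 0.23 to 0.4 N m of turning torque; above 0.45 N m the bush is strained.
- head3 (a point): centre of the top face of bolt 3's square head, on the bolt's axis; x and y lie along the flats and turn with the bolt. Head: 20 mm square, 26 mm high above the cover, the top 5 mm bevelled to 13 mm square. The four bolts stand on a circle of 48 mm radius round the cover's centre, numbered in order round it, so 0 is opposite 2 and 1 opposite 3.
- bolt3 (a joint): turn of bolt 3 in its nut in rad, growing as it is tightened (clockwise from above), 0 to 0.15 at the start. It runs with a drag of about 0.05 N m and stays where it is left. Somewhere between 1.1 and 1.6, different for each bolt and not to be seen beforehand, it lands on its washer and turns no further in its nut: tight.
- nut3 (a joint): twist in rad of the rubber-bushed nut under bolt 3, 0 when unloaded; bolt, head and all twist with it clockwise by 1 rad per 1 N m and spring back when let go: about 0.05 while the bolt runs. Landed and firm is about 0.23 to 0.4 N m of turning torque; above 0.45 N m the bush is strained.
There are look-alikes about, which are no part of the job. What is shaped like the key but red is not meant.

How it is judged:
By the outcome, as a careful person would: the job done as asked, in the order asked, and still so for the second after the job is handed in, with the robot touching nothing.
It also fails if it takes over 72 s, if anything falls off the work surface, if the arm or the gripper's body presses on something with over 40 N, if the wrist force passes 120 N, or if a joint passes its speed limit or range.

## Working session

There is one attempt and no reset: what is moved stays moved. The work goes in short steps, each a Python script; the robot and the scene stay as the last script left them, time stands still between calls to the robot, and variables do not carry over. Pictures are saved under pics/ and viewed, about 8 in all and at most 12, crops included, and the job is handed in when it is done.

```bash
ls; mkdir -p pics; python3 - <<'E'
from station import *
import cv2,numpy as np
for n in ("scene","top"):
    p,d=snapshot(n); cv2.imwrite(f"pics/{n}0.png",cv2.resize(p[:,:,::-1],(768,576))); np.savez(f"{n}0.npz",p=p,d=d)
    c=calibration(n); print(n,c)
    for l in ("deck","key","stand","jar","reel","feeder","head0"):
        print(l,[(r["box"],round(r["conf"],2)) for r in look_for(n,l)])
print(calibration("wrist")); print(current_time(),current_tool_pos(),current_eef_rot(),current_ft_torque(),current_wrist_force())
E
```

```text
pics
scene {'intrinsics': array([[359.1692829 ,   0.        , 256.52507571],
       [  0.        , 359.1692829 , 190.07106546],
       [  0.        ,   0.        ,   1.        ]]), 'position': array([ 867.38387407, -363.67857303,  779.20602345]), 'attitude': array([0.61139795, 0.24830325, 0.74976908])}
deck [([237.8, 172.3, 99.0, 80.2], 0.94), ([171.4, 314.5, 57.9, 69.5], 0.37)]
key [([310.2, 97.7, 12.5, 31.0], 0.9), ([292.2, 119.0, 22.9, 36.4], 0.86), ([270.8, 101.3, 22.6, 27.1], 0.77), ([261.5, 187.8, 8.9, 9.9], 0.35)]
stand [([280.8, 142.8, 36.6, 24.2], 0.82)]
jar [([132.6, 259.4, 27.5, 30.7], 0.72)]
reel [([336.6, 153.4, 46.0, 35.2], 0.58)]
feeder [([172.7, 313.4, 59.0, 70.6], 0.81), ([294.3, 195.9, 18.1, 15.3], 0.62)]
head0 [([295.4, 197.1, 15.5, 14.7], 0.64), ([287.3, 178.3, 8.2, 10.6], 0.63), ([271.5, 206.0, 11.4, 12.6], 0.53), ([262.5, 185.9, 7.1, 11.7], 0.43)]
top {'intrinsics': array([[351.92417866,   0.        , 259.37217735],
       [  0.        , 351.92417866, 193.0728167 ],
       [  0.        ,   0.        ,   1.        ]]), 'position': array([337.7816708 ,  20.2336115
[... 555 characters left out ...]
intrinsics': array([[282.55742722,   0.        , 262.38444305],
       [  0.        , 282.55742722, 192.30107706],
       [  0.        ,   0.        ,   1.        ]]), 'tool_from_camera': array([[-1.38305674e-03,  9.49400725e-01,  3.14064246e-01,
         8.15230753e+01],
       [ 9.99998964e-01,  1.43797793e-03,  5.67973504e-05,
         1.18878112e-01],
       [-3.97694009e-04,  3.14064000e-01, -9.49401731e-01,
        -1.25048990e+02],
       [ 0.00000000e+00,  0.00000000e+00,  0.00000000e+00,
         1.00000000e+00]])}
0.8 [137.37713418 506.735534   248.34327971] [-4.14740296e-01 -3.11407567e+00 -2.24482591e-04] [ 0.02695986  0.01429022 -0.03095176] [-1.0357944   0.50703825 -0.90494452]
```

View pics/scene0.png

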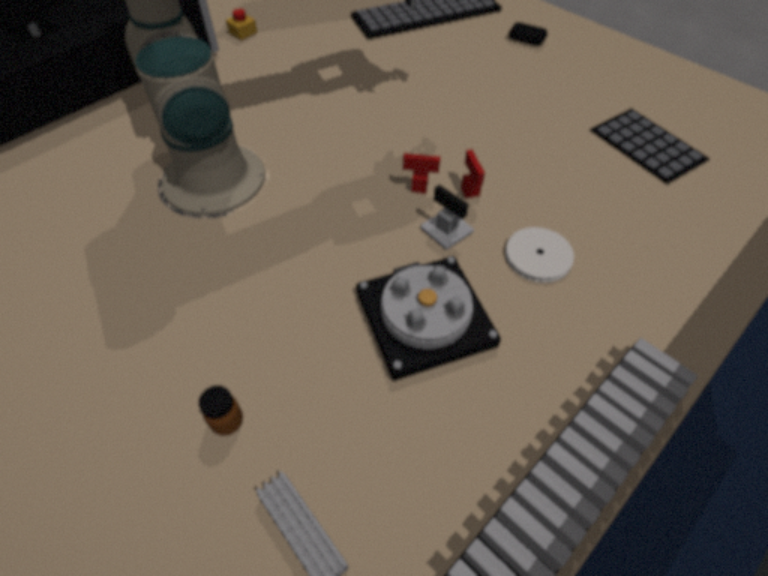

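View pics/top0.png

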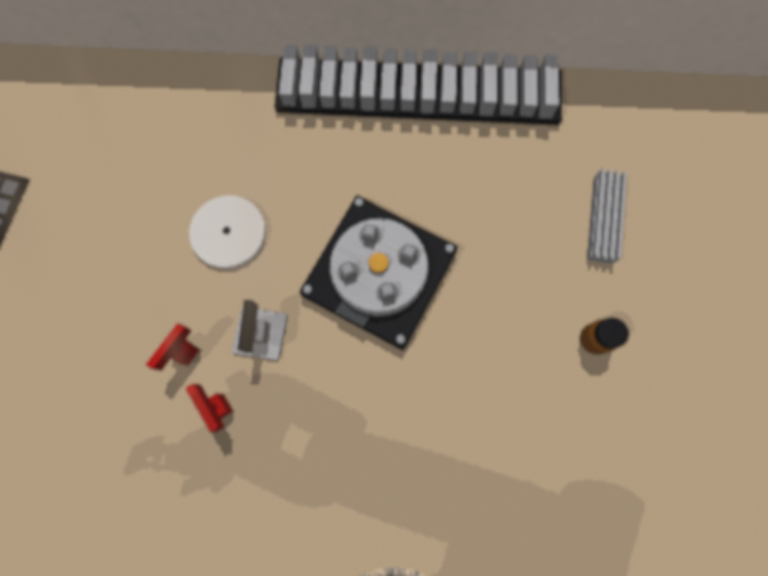

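The scene view has the module at about (428,305), the key on its stand at (448,215) and red look-alikes at (421,170) and (473,175). The top view has the cover centre at about (378,262), bolts at (370,234), (408,254), (388,292) and (348,271), and the key at (250,327). All of these are in 768-px coordinates.

```bash
cat > h.py <<'E'
from station import *
import cv2,numpy as np,time
from scipy.spatial.transform import Rotation as R
def down(yaw): # tool z down, tool x axis at world angle yaw
    return (R.from_euler('z',yaw)*R.from_euler('x',np.pi)).as_rotvec()
def campose(n):
    c=calibration(n); K=c["intrinsics"]
    if n=="wrist":
        T=np.eye(4);T[:3,:3]=R.from_rotvec(current_eef_rot()).as_matrix();T[:3,3]=current_tool_pos()
        return K,T@c["tool_from_camera"]
    T=np.eye(4);T[:3,:3]=R.from_rotvec(c["attitude"]).as_matrix();T[:3,3]=c["position"];return K,T
def ray(K,T,u,v):
    return T[:3,:3]@np.array([(u-K[0,2])/K[0,0],-(v-K[1,2])/K[1,1],-1.])
def at_z(K,T,u,v,z):
    r=ray(K,T,u,v);return T[:3,3]+r*(z-T[2,3])/r[2]
def cloud(K,T,d):
    v,u=np.mgrid[:d.shape[0],:d.shape[1]]
    P=np.stack([(u-K[0,2])/K[0,0]*d,-(v-K[1,2])/K[1,1]*d,-d],-1)
    return P@T[:3,:3].T+T[:3,3]
def shot(name,view=True):
    K,T=campose("wrist");p,d=snapshot("wrist");np.savez(name+".npz",p=p,d=d,K=K,T=T)
    if view: cv2.imwrite(f"pics/{name}.png",cv2.resize(p[:,:,::-1],(768,576)))
    return K,T,p,d
def yaw_now():
    x=R.from_rotvec(current_eef_rot()).as_matrix()[:,0];return np.arctan2(x[1],x[0])
E
python3 - <<'E'
from h import *
K,T=campose("top");d=np.load("top0.npz")["d"];W=cloud(K,T,d)
for n,u,v,z in [("stub",378,262,70),("h",370,231,84),("h",408,251,84),("h",388,290,84),("h",348,268,84),("keytop",247,325,94),("stand",260,333,10)]:
    u/=1.5;v/=1.5;print(n,at_z(K,T,u,v,z).round(1),W[round(v),round(u)].round(1))
for y in np.arange(-3,3.2,.5):
    q=solve_ik([430,20,250],down(y));q2=solve_ik([400,200,250],down(y));print(y,q is not None and np.round(q,2),q2 is not None and np.round(q2,2))
print(yaw_now())
E
```

```text
stub [556.5  50.4  70. ] [556.   50.4  69.1]
h [600.4  64.6  84. ] [599.6  63.7  86.6]
h [571.8   6.   84. ] [572.5   6.   84.3]
h [510.5  32.8  84. ] [511.1  32.1  84.8]
h [541.1  93.9  84. ] [539.8  93.6  85.9]
keytop [447.  231.5  94. ] [446.6 231.3  92. ]
stand [447.5 233.3  10. ] [442.5 224.4  47.4]
-3.0 [-0.04 -0.22  1.65  0.    1.71 -1.75] [ 0.38 -0.17  1.61  0.    1.7  -1.33]
-2.5 [-0.04 -0.22  1.65  0.    1.71 -2.25] [ 0.38 -0.17  1.61  0.    1.7  -1.83]
-2.0 [-0.04 -0.22  1.65  0.    1.71 -2.75] [ 0.38 -0.17  1.61  0.    1.7  -2.33]
-1.5 False [ 0.38 -0.17  1.61  0.    1.7  -2.83]
-1.0 [-0.04 -0.22  1.65 -0.    1.71  2.53] False
-0.5 [-0.04 -0.22  1.65  0.    1.71  2.03] [ 0.38 -0.17  1.61  0.    1.7   2.45]
0.0 [-0.04 -0.22  1.65 -0.    1.71  1.53] [ 0.38 -0.17  1.61 -0.    1.7   1.95]
0.5 [-0.04 -0.22  1.65  0.    1.71  1.03] [ 0.38 -0.17  1.61  0.    1.7   1.45]
1.0 [-0.04 -0.22  1.65 -0.    1.71  0.53] [ 0.38 -0.17  1.61 -0.    1.7   0.95]
1.5 [-0.04 -0.22  1.65 -0.    1.71  0.03] [ 0.38 -0.17  1.61 -0.    1.7   0.45]
2.0 [-0.04 -0.22  1.65  0.    1.71 -0.47] [ 0.38 -0.17  1.61 -0.    1.7  -0.05]
2.5 [-0.04 -0.22  1.65  0.    1.71 -0.97] [ 0.38 -0.17  1.61  0.    1.7  -0.55]
3.0 [-0.04 -0.22  1.65  0.    1.71 -1.47] [ 0.38 -0.17  1.61  0.    1.7  -1.05]
2.8767860494864315
```

```bash
python3 - <<'E'
from h import *
move_to([447,231,215],down(np.pi-.05)); shot("k1")
move_to([556,50,200],down(np.pi-.05)); shot("d1")
move_to([556,50,200],down(-.05)); shot("d2")
move_to([447,231,215],down(.05)); shot("k2")
print(current_time())
a=[cv2.resize(cv2.imread(f"pics/{n}.png"),(400,300)) for n in("d1","d2","k1","k2")]
cv2.imwrite("pics/m1.png",np.vstack([np.hstack(a[:2]),np.hstack(a[2:])]))
E
```

```text
6.9
```

View pics/m1.png

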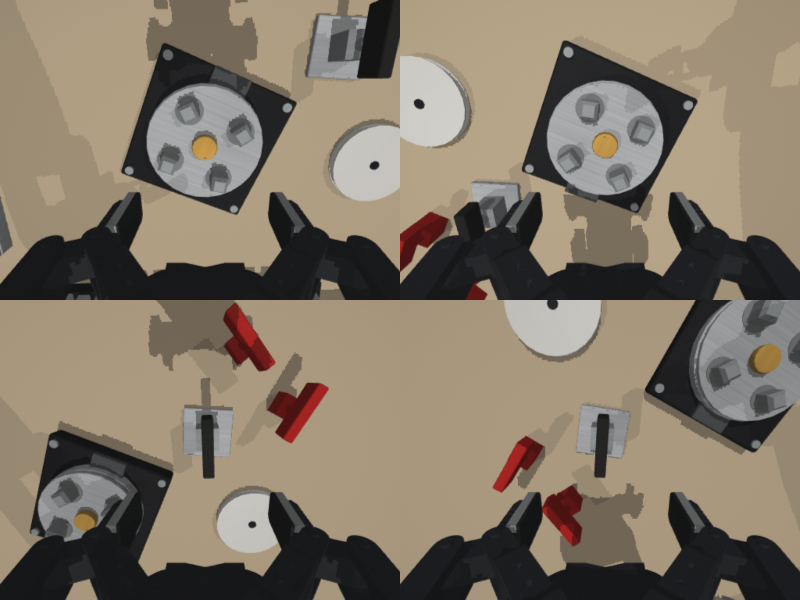

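The montage shows bolt heads at (189,107), (240,132), (217,178) and (170,160) in the upper-left tile. The key stands on its stand at (207,440) and the red ones are clear of it. Next I fit heads, handle and stand using depth.

```bash
cat > fit.py <<'E'
from h import *
from scipy.optimize import minimize
def sq(P,side,x0,y0):
    # best square of given side (yaw,x,y) around xy points: minimise outside distance + robust
    best=None
    for a0 in np.arange(0,1.57,.26):
        def f(p):
            c,s=np.cos(p[2]),np.sin(p[2]);q=(P-p[:2])@np.array([[c,-s],[s,c]])
            o=np.maximum(np.abs(q)-side/2,0).sum(1);return np.minimum(o,3).mean()
        r=minimize(f,[x0,y0,a0],method="Nelder-Mead",options=dict(xatol=.01,fatol=1e-5,initial_simplex=[[x0,y0,a0],[x0+3,y0,a0],[x0,y0+3,a0],[x0,y0,a0+.2]]))
        if best is None or r.fun<best.fun: best=r
    x,y,a=best.x;return x,y,(a+np.pi/4)%(np.pi/2)-np.pi/4,best.fun
def heads(W,C,a0,off=0):
    out=[]
    for i in range(4):
        h=C+48*np.array([np.cos(a0+i*np.pi/2),np.sin(a0+i*np.pi/2)])
        for _ in range(2):
            m=(np.hypot(W[...,0]-h[0],W[...,1]-h[1])<17)&(W[...,2]>65)&(W[...,2]<90)
            P=W[m]; x,y,a,f=sq(P[:,:2],19.4,*h);h=np.array([x,y])
        t=P[P[:,2]>82];out.append((x,y,a,f,len(P),P[:,2].max(),*t[:,:2].mean(0)))
    return np.array(out)
E
python3 - <<'E'
from fit import *
for n in("d1","d2"):
    z=np.load(n+".npz");W=cloud(z["K"],z["T"],z["d"])
    m=(np.hypot(W[...,0]-556,W[...,1]-50)<25)&(W[...,2]>66)&(W[...,2]<75);S=W[m]
    (c,r)=cv2.minEnclosingCircle(S[:,:2].astype(np.float32))
    H=heads(W,np.array([556,50.]),np.arctan2(14,44));print(n,"stub",S[:,:2].mean(0).round(1),c,r,np.median(S[:,2]).round(2));print(H.round(2),"mean",H[:,:2].mean(0).round(2))
for n in("k1","k2"):
    z=np.load(n+".npz");W=cloud(z["K"],z["T"],z["d"])
    m=(np.hypot(W[...,0]-447,W[...,1]-231)<45)&(W[...,2]>88)&(W[...,2]<100);S=W[m]
    print(n,"handle",cv2.minAreaRect(S[:,:2].astype(np.float32)),np.median(S[:,2]),S[:,:2].mean(0))
    m=(np.hypot(W[...,0]-447,W[...,1]-231)<60)&(W[...,2]>5)&(W[...,2]<13);S=W[m]
    print("stand",cv2.minAreaRect(S[:,:2].astype(np.float32)),np.median(S[:,2]),sq(S[:,:2],75,447,231))
    m=(np.hypot(W[...,0]-447,W[...,1]-231)<30)&(W[...,2]>14)&(W[...,2]<55);S=W[m]
    print("socket",cv2.minAreaRect(S[:,:2].astype(np.float32)))
E
```

```text
d1 stub [555.6  50.7] (556.1836547851562, 50.891536712646484) 15.773322105407715 69.39
[[ 6.0120e+02  6.6570e+01 -2.1000e-01  2.0000e-02  5.2100e+02  8.4900e+01
   6.0111e+02  6.6770e+01]
 [ 5.4031e+02  9.5710e+01  5.3000e-01  1.0000e-02  5.6300e+02  8.5360e+01
   5.4046e+02  9.5580e+01]
 [ 5.1114e+02  3.4850e+01  3.7000e-01  2.0000e-02  5.8000e+02  8.5050e+01
   5.1123e+02  3.4760e+01]
 [ 5.7211e+02  5.7900e+00 -4.3000e-01  2.0000e-02  5.2800e+02  8.5550e+01
   5.7222e+02  5.5400e+00]] mean [556.19  50.73]
d2 stub [557.6  50.7] (556.9072875976562, 50.712928771972656) 15.733551025390625 69.3
[[ 6.0206e+02  6.6600e+01 -2.1000e-01  1.0000e-02  5.7700e+02  8.5200e+01
   6.0216e+02  6.6750e+01]
 [ 5.4108e+02  9.5760e+01  5.4000e-01  2.0000e-02  5.6800e+02  8.5030e+01
   5.4106e+02  9.5700e+01]
 [ 5.1204e+02  3.4710e+01  3.7000e-01  2.0000e-02  5.2100e+02  8.5270e+01
   5.1190e+02  3.4830e+01]
 [ 5.7295e+02  5.7300e+00 -4.3000e-01  2.0000e-02  5.9300e+02  8.5160e+01
   5.7290e+02  5.7000e+00]] mean [557.03  50.7 ]
k1 handle ((446.868408203125, 235.31231689453125), (14.022706031799316, 73.
[... 251 characters left out ...]
5.34662558432333), np.float64(-0.10208298620664502), np.float64(2.9107515831488317e-05))
socket ((446.9640808105469, 235.31500244140625), (31.880380630493164, 31.77176856994629), 89.09674835205078)
k2 handle ((447.1240539550781, 235.2833251953125), (13.990880966186523, 73.59869384765625), 88.98063659667969) 93.31190091933638 [449.34992899 235.2730463 ]
stand ((447.20037841796875, 235.3003387451172), (74.89229583740234, 74.77469635009766), 84.1439208984375) 9.39312863436129 (np.float64(447.1957938773253), np.float64(235.3191709156517), np.float64(-0.09992687013504054), np.float64(0.0))
socket ((446.9944152832031, 235.29786682128906), (31.764911651611328, 32.26588439941406), 89.10501098632812)
```

```bash
cat >> h.py <<'E'
KX,KY,KYAW=447.05,235.3,np.pi-.0185
HD=np.array([[601.63,66.58],[540.70,95.73],[511.60,34.78],[572.53,5.76]])
HY=[-.21,.535,.37,-.43]
G=70. # TCP height above key foot
def ft():
    return np.r_[current_wrist_force(),current_ft_torque()]
E
python3 - <<'E'
from h import *
np.set_printoptions(precision=3,suppress=True)
move_gripper(45)
move_to([KX,KY,140],down(KYAW)); print(current_time(),ft())
movel([KX,KY,10+G],feed=120); move_gripper(0) 
print(current_time(),current_width(),current_tool_pos(),ft())
movel([KX,KY,10+G+40],feed=120); wait(.1); print(current_time(),current_width(),current_tool_pos(),ft())
move_to([HD[0][0],HD[0][1],95+G],down(HY[0]+np.pi/2*(1 if HY[0]>.2 else 2)-0)); wait(.1)
print(current_time(),yaw_now(),current_q(),current_tool_pos(),ft());print(ft());print(ft())
E
```

```text
9.9667 [-0.233 -0.265 -0.234  0.026  0.017 -0.005]
11.0 13.074111920478957 [447.585 235.499  81.016] [ 0.423 -0.799  4.938 -0.055  0.096  0.004]
11.5833 13.038535887499672 [446.33  234.998 118.52 ] [ 0.377 -1.108 -4.314  0.023  0.047 -0.097]
12.6083 2.933971550652538 [ 0.052  0.315  1.272  0.     1.556 -1.311] [600.775  68.232 164.505] [-0.649 -0.251 -2.805 -0.007  0.022 -0.026]
[-0.649 -0.251 -2.805 -0.007  0.022 -0.026]
[-0.649 -0.251 -2.805 -0.007  0.022 -0.026]
```

```bash
python3 - <<'E'
from h import *
np.set_printoptions(precision=3,suppress=True)
for i in range(4):
    print(current_time(),current_tool_pos(),yaw_now(),current_dq(),ft()); wait(.15)
print(current_q(), solve_ik([HD[0][0],HD[0][1],95+G],down(HY[0]+np.pi)))
E
```

```text
12.6083 [600.775  68.232 164.505] 2.933971550652538 [ 0.002 -0.003 -0.003 -0.004  0.002 -0.001] [-0.649 -0.251 -2.805 -0.007  0.022 -0.026]
12.7583 [601.133  67.78  164.952] 2.9334615377525837 [-0.006  0.001 -0.006 -0.     0.     0.   ] [-0.361 -0.162 -2.693  0.006  0.002  0.063]
12.9083 [601.427  67.163 165.068] 2.9325174336917486 [-0.005  0.003 -0.003 -0.    -0.001  0.   ] [-0.91   0.478 -2.515  0.041 -0.015 -0.061]
13.0583 [601.571  66.712 165.02 ] 2.931778702935724 [-0.003  0.001 -0.001  0.001 -0.001 -0.001] [ 0.635 -0.055 -2.175  0.005  0.039  0.023]
[ 0.049  0.316  1.27   0.     1.556 -1.312] [ 0.049  0.316  1.27   0.     1.556 -1.312]
```

```bash
cat >> h.py <<'E'
FOOT=63.
def avg(n=6,dt=.017):
    a=[]
    for _ in range(n): a.append(ft()); wait(dt)
    return np.mean(a,0)
def turn(i,yaw,z=FOOT+G): move_to([*HD[i],z],down(yaw))
def engage(i,yaw):
    move_to([*HD[i],92+G],down(yaw)); wait(.3)
    movel([*HD[i],79+G],feed=80); f=avg(3); print("bolt",i,"t",current_time(),"entry F",f[:3].round(1))
    if abs(f[2]+2.4)>8: raise SystemExit("jam")
    movel([*HD[i],FOOT+G],feed=90); wait(.1); f=avg(3);print("  seated",current_tool_pos().round(2),f.round(2))
    return f
def leave(i,yaw):
    turn(i,yaw); movel([*HD[i],92+G],feed=120)
E
python3 - <<'E'
from h import *
np.set_printoptions(precision=3,suppress=True)
y0=HY[0]+np.pi
engage(0,y0)
for d in (.3,.6,.965):
    t=current_time();turn(0,y0-d);wait(.1 if d<.9 else .35);f=avg();print(d,current_time()-t,yaw_now()-y0,current_tool_pos(),f)
leave(0,y0-.965+.16); print(current_time(),current_width(),avg(3))
E
```

```text
bolt 0 t 14.1167 entry F [ 0.1 -0.3 -2.6]
  seated [601.54  66.62 133.28] [-0.53  0.42 -2.81 -0.02 -0.03 -0.01]
0.3 0.5915999999999997 -0.29809905353477983 [602.093  66.617 133.576] [ 3.995  0.777 -1.951  0.074 -0.869  0.051]
0.6 0.5917000000000012 -0.5951939368298129 [602.071  66.595 133.526] [ 4.953  0.24  -1.748  0.078 -1.145  0.01 ]
0.965 0.8916999999999984 -0.9602543605051812 [602.136  66.557 133.53 ] [ 5.408 -0.149 -1.316  0.043 -1.207  0.053]
17.3333 13.163813522477481 [-0.031  0.01  -2.956  0.006 -0.014  0.014]
```

```bash
cat >> fit.py <<'E'
def view(n,yaw=np.pi-.05,off=85):
    x,y=556.6+off*np.cos(yaw+np.pi),50.7+off*np.sin(yaw+np.pi)
    move_to([x,y,200],down(yaw)); wait(.15); K,T,p,d=shot(n)
    H=heads(cloud(K,T,d),np.array([556.6,50.7]),np.arctan2(15.9,45)); return H
E
python3 - <<'E'
from fit import *
H=view("v1"); print(H[:,:6].round(3),H[:,:2].mean(0),current_time())
E
```

```text
[[ 6.01710e+02  6.66010e+01  5.76000e-01  1.30000e-02  5.70000e+02
   8.56430e+01]
 [ 5.40918e+02  9.56810e+01  5.36000e-01  1.40000e-02  7.34000e+02
   8.57140e+01]
 [ 5.11873e+02  3.49280e+01  3.73000e-01  1.50000e-02  8.23000e+02
   8.54320e+01]
 [ 5.72628e+02  5.96600e+00 -4.27000e-01  1.80000e-02  6.48000e+02
   8.54460e+01]] [556.78213101  50.79391989] 18.525
```

View pics/v1.png

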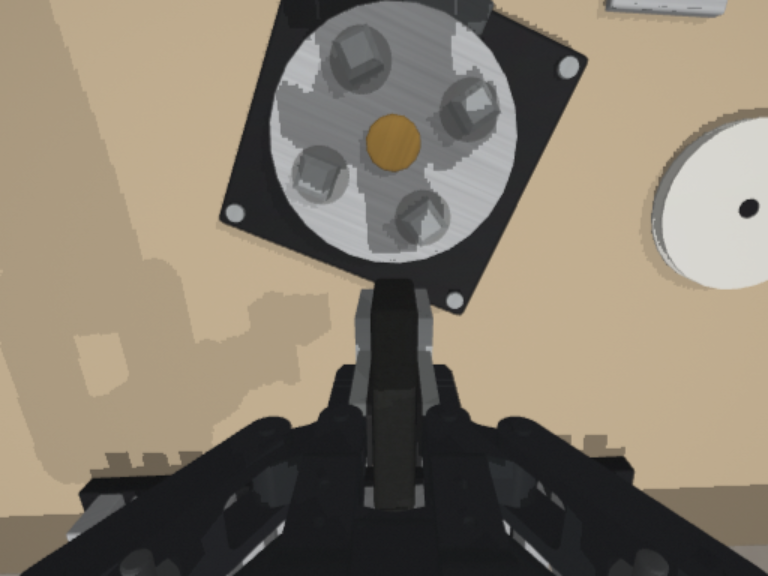

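The view shows the cover at (395,140) with all four heads clear and the key straight in the gripper. Bolt 0 turned 0.785 as intended, so I continue pass 1 in cross order: 2, 1, 3.

```bash
python3 - <<'E'
from fit import *
np.set_printoptions(precision=3,suppress=True)
for i,k in((2,1),(1,1),(3,2)):
    y0=HY[i]+k*np.pi/2
    engage(i,y0); turn(i,y0-.965);wait(.3);f=avg(4);print("  turned",yaw_now()-y0,current_tool_pos(),f)
    leave(i,y0-.965+.16)
H=view("v2"); print(H[:,:4].round(3),H[:,:2].mean(0),current_time(),current_width())
print("turn",[(HY[i]-H[i,2])%(np.pi/2) for i in range(4)])
E
```

```text
bolt 2 t 20.2417 entry F [ 0.  -0.1 -2.7]
  seated [511.71  34.76 133.45] [-0.33  0.44 -2.57  0.01 -0.   -0.01]
  turned -0.9648174337817268 [511.987  34.566 133.418] [ 3.713 -3.395 -1.797 -0.726 -0.835  0.01 ]
bolt 1 t 24.1667 entry F [-0.1  0.2 -2.5]
  seated [540.78  95.72 133.43] [ 0.34  0.3  -2.87  0.    0.02  0.  ]
  turned -0.96478669125669 [541.089  95.665 133.441] [ 4.297 -1.114 -1.097 -0.268 -0.933  0.024]
bolt 3 t 28.65 entry F [ 0.4 -0.4 -3.5]
  seated [572.47   5.83 133.38] [-0.02  0.04 -2.74 -0.01  0.04  0.02]
  turned -0.9641453564285498 [573.116   5.484 133.609] [ 5.095 -2.353 -2.501 -0.512 -1.017  0.033]
[[601.701  66.665   0.579   0.013]
 [541.011  95.641  -0.25    0.015]
 [511.976  34.984  -0.415   0.018]
 [572.654   5.929   0.353   0.012]] [556.835  50.805] 32.3167 12.946507597201325
turn [np.float64(0.7818617560771388), np.float64(0.7845996204033948), np.float64(0.7845270538704686), np.float64(0.7877627469602373)]
```

Pass 1 checks out at 0.782–0.788 rad on every bolt. Pass 2 starts with bolt 0.

```bash
cat >> fit.py <<'E'
HY2=[.579,-.25,-.415,.353]
HD+=np.array([.15,.1])
def tighten(i,k):
    y0=HY2[i]+k*np.pi/2; b=engage(i,y0)[5]; d=.30; log=[]
    turn(i,y0-d); wait(.1)
    while True:
        T=avg(6)[5]; log.append((round(d,3),round(T,3)))
        if T>.13:
            wait(.15); T=avg(10)[5]; log.append((round(d,3),round(T,3),"fine"))
            if T>.27: break
        if d>1.45: print("no landing"); break
        d+= float(np.clip(.31-T,.02,.12)) if T>.13 else .10
        turn(i,y0-d); wait(.08)
    f=avg(3);print("  end",log,f.round(2),current_tool_pos().round(2),yaw_now()-y0+d,current_width())
    leave(i,y0-d+T+.11); print("  t",current_time())
    return d
E
python3 - <<'E'
from fit import *
tighten(0,1)
E
```

```text
bolt 0 t 33.9 entry F [-0.2 -0.3 -3.1]
  seated [601.81  66.63 133.37] [ 0.35  0.07 -2.89 -0.02 -0.01 -0.01]
  end [(0.3, np.float64(0.023)), (0.4, np.float64(0.046)), (0.5, np.float64(0.039)), (0.6, np.float64(0.045)), (0.7, np.float64(0.12)), (0.8, np.float64(0.207)), (0.8, np.float64(0.198), 'fine'), (0.912, np.float64(0.303)), (0.912, np.float64(0.311), 'fine')] [ 5.35 -1.1  -1.37 -0.25 -1.28  0.3 ] [602.32  66.51 133.5 ] 0.004173431018481444 13.21544479223657
  t 39.125
```

```bash
python3 - <<'E'
from fit import *
tighten(2,2);tighten(1,2);tighten(3,1)
print(current_width(),current_tool_pos())
E
```

```text
bolt 2 t 40.825 entry F [-0.1  0.4 -2.6]
  seated [511.92  34.89 133.52] [ 0.41 -0.13 -2.51 -0.01  0.05 -0.01]
  end [(0.3, np.float64(0.032)), (0.4, np.float64(0.058)), (0.5, np.float64(0.062)), (0.6, np.float64(0.139)), (0.6, np.float64(0.17), 'fine'), (0.72, np.float64(0.242)), (0.72, np.float64(0.271), 'fine')] [ 4.6  -3.36  0.47 -0.78 -0.93  0.29] [512.01  34.79 133.21] 0.0017709058294304025 13.245673751373161
  t 45.15
bolt 1 t 46.2667 entry F [ 0.3 -0.3 -2.6]
  seated [541.03  95.88 133.51] [ 0.31 -0.12 -2.55 -0.   -0.    0.02]
  end [(0.3, np.float64(0.036)), (0.4, np.float64(0.027)), (0.5, np.float64(0.033)), (0.6, np.float64(0.045)), (0.7, np.float64(0.045)), (0.8, np.float64(0.073)), (0.9, np.float64(0.119)), (1.0, np.float64(0.197)), (1.0, np.float64(0.193), 'fine'), (1.117, np.float64(0.304)), (1.117, np.float64(0.296), 'fine')] [ 6.24 -0.6  -0.88 -0.11 -1.28  0.29] [541.1   95.79 133.09] 0.001895886353369347 12.636398164202545
  t 52.35
bolt 3 t 53.475 entry F [-0.2 -0.5 -2.9]
  seated [572.74   5.84 133.44] [ 0.35  0.23 -2.68  0.02 -0.02  0.02]
  end [(0.3, np.float64(0.058)), (0.4, np.float64(0.072)), (0.5, np.float64(0.048)), (0.6, np.float64(0.048)), (0.7, np.float64(0.028)), (0.8, np.float64(0.141)), (0.8, np.float64(0.134), 'fine'), (0.92, np.float64(0.206)), (0.92, np.float64(0.226), 'fine'), (1.004, np.float64(0.312)), (1.004, np.float64(0.289), 'fine')] [ 4.99 -3.66 -2.02 -0.81 -1.04  0.33] [573.3    5.39 133.62] 0.0015779003711500206 13.185301254223457
  t 59.4333
13.0667735272933 [572.23347255   6.29629086 161.70414167]
```

```bash
python3 - <<'E'
from fit import *
move_to([KX,KY,165],down(KYAW)); wait(.3); print(current_tool_pos(),current_time())
movel([KX,KY,28+G],feed=150); f=avg(2);print(f[:3])
if abs(f[2]+2.6)>8: raise SystemExit("jam")
movel([KX,KY,10.3+G],feed=60); wait(.25); print(avg(3)[:3],current_tool_pos(),current_time())
move_gripper(40); wait(.05)
movel([KX,KY,150],feed=200); print(current_time())
move_to([KX,KY,215],down(KYAW)); K,T,p,d=shot("k3");W=cloud(K,T,d)
m=(np.hypot(W[...,0]-447,W[...,1]-235)<45)&(W[...,2]>88)&(W[...,2]<100);S=W[m]
print(cv2.minAreaRect(S[:,:2].astype(np.float32)),np.median(S[:,2]),np.ptp(S[:,2]),current_time())
E
```

```text
[447.30377111 234.90302518 164.90950853] 60.95
[ 0.64390792 -0.08876207 -2.33864642]
[ 0.72071424 -2.36689629  5.47018532] [447.58146071 235.22545049  80.8345014 ] 62.325
63.25
((447.1864318847656, 235.9433135986328), (13.59868335723877, 74.20169067382812), 89.35845947265625) 93.37070015695049 7.574086767118928 63.6667
```

View pics/k3.png

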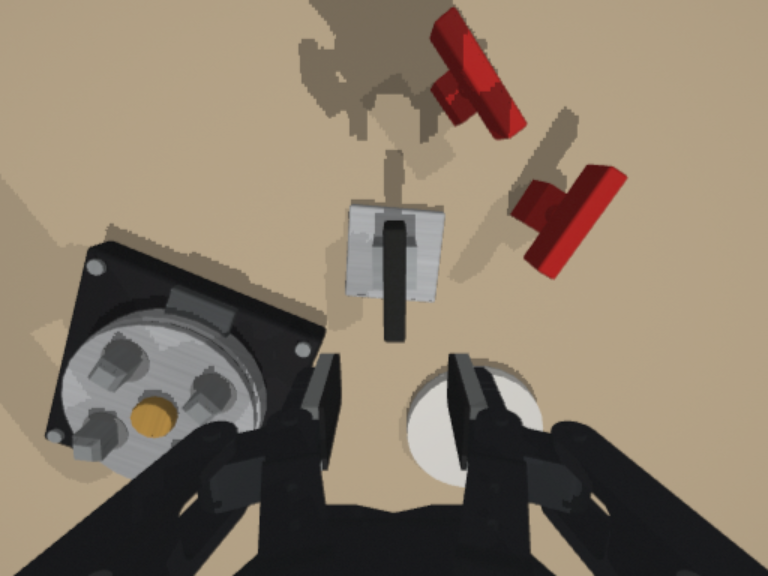

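The key is upright on the stand at (395,270), clear of the fingers, with its handle top at 93.4 mm as before the job. I hand in.

```bash
python3 - <<'E'
from station import *
job_done(); print(current_time())
E
```

```text
the job is handed in; nothing more can be done
the job is handed in; nothing more can be done
```

The job is handed in at about 64 s of the 72 s allowed. All four bolts were tightened in two passes, both in the cross order 0, 2, 1, 3 (my own numbering round the circle), and the key is back upright on its stand.

- **Pass 1:** the wrist camera measured head turns of 0.782, 0.785, 0.785 and 0.788 rad, against the 0.785 rad asked for.
- **Pass 2:** I turned each bolt in steps until the torque rose, then stopped at 0.31, 0.27, 0.30 and 0.29 N m for bolts 0, 2, 1 and 3. All four are within 0.23–0.4 N m and below 0.45. I took no picture of the heads after this pass, so it rests on the torque readings alone (about 0.02 N m noise).
- **Forces:** side force on the key was about 5–6 N while turning, because its corners touched slightly unevenly. The vertical readings taken at entry, after seating and while turning showed almost no push on the cover. At put-down the vertical reading went from about -2.5 N (the key's weight) to 5.5 N.
- **Key:** released, with its handle top at 93.4 mm as at the start. It stands about 0.6 mm from where it was, within the play on the pin. In the last picture the gripper is clear of it, and the other things I could see looked undisturbed.

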